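Hold the tasting-pot return box open

TASK

Open the return box for the used tasting pots: with the fingertips, first push the sliding catch sideways, towards the lever, until it is fully clear of the flap's tab, then press the long end of the lever down as far as it goes, or nearly, so that its short end raises the heavy flap. Do not touch the flap itself, and leave the cup, the pot and the bottle where they are. Finish while still holding the lever down with the flap raised.

Things in the scene. Friction and masses are not known exactly. Their poses are not given: they have to be found in the camera images.
- return_box: Fixed white box, 135 deep (x) by 240 wide (y) by 115 mm high, its top covered by a steel flap. Origin: on the table, at the foot of the middle of its front wall (the lever's side). x points from the front wall back across the box, z up, y to the left of x. The lever sticks out of the front along -x, at y = 0. Catch rail: x = -38, y 24 to 120 mm, 24 mm wide, top at z = 118 mm.
- lever_pivot (a point): Centre of the lever's pivot, between two upright cheeks (44 mm over all) in front of the box: (-25, 0, 95) mm in the box's frame. It stays put. Axes as the box's. The straight lever's short end reaches 100 mm from here into the box, below a rib under the flap.
- press_plate (a point): Centre of the top face of the flat press plate (54 mm along the lever, 60 mm across, 6 mm thick) at the lever's long end. In the box's frame, from the pivot, it lies at x = -180 cos(b) + 7 sin(b), z = 180 sin(b) + 7 cos(b) mm, with b = 0.349 - (lever angle): z about 163 mm at rest, 40 mm fully down. The face slopes by b, free end higher at rest. Only empty table below it.
- lever (a joint): Angle of the lever, rad: 0 at rest with the long end up, grows as the long end is pressed down; hard stop at 0.70. With the catch over the tab it can hardly move. Once free it takes about 3 to 9 N at the plate, and the flap's weight and spring swing it back up when it is let go.
- catch_post (a point): Axis of the upright steel post on the sliding catch, 30 mm above the rail (z = 148 mm). Post: 16 mm in the box's x, 12 mm in y, top at z = 164 mm; below z = 128 mm the catch's foot is 24 mm wide in y. It starts at x = -38, y = 77 to 85 mm in the box's frame, left of the lever. Its outer side (+y) is free for a fingertip above the rail and the 119 mm high tab. Axes as the box's.
- catch (a joint): How far the catch has slid, m: 0 fully over the tab, grows as it slides towards the lever (the box's -y), stop at 0.038; it starts at 0 to 0.008. At 0.027 or more it is fully clear of the tab. It slides with about 1.5 N of friction and stays where it is left.
- flap (a joint): Angle of the heavy flap, rad: 0 shut, grows as it rises about its hinge on the box's far rim (x = 135, z = 117 mm in the box's frame); about 0.6 with the lever fully down. A 4 mm steel plate of 0.64 to 0.98 kg; a tab 30 mm wide (y 70 to 100 mm) sticks out 23 mm in front of its front edge, under the catch. Weight and a light spring shut it.
- flap_front_edge (a point): Middle of the flap's front edge, on its upper face; shut, it lies just above the front wall at z = 119 mm. Axes as the box's when shut.
- paper_cup: White paper cup, 76 mm across the rim, 82 mm high, standing at the right of the lever (box -y side). To be left alone. Origin: centre of its underside.
- sample_pot: Clear lidded sample pot, 82 mm across, 40 mm high, at the left of the lever. To be left alone. Origin: centre of its underside.
- water_bottle: Clear water bottle, 62 mm across, 165 mm high, standing to the right of the box. To be left alone. Origin: centre of its underside.

How it is judged:
By the outcome, as a careful person would: the job done as asked, in the order asked, and still so for the second after the job is handed in, while the arm keeps its last pose, push and grip.
It also fails if it takes over 42 s, if anything falls off the work surface, if the arm or the gripper's body presses on something with over 40 N, if the wrist force passes 120 N, or if a joint passes its speed limit or range.

ROBOT

A 6-joint arm with a two-finger parallel gripper is mounted at the origin on the work surface. World frame = base frame: x ahead of the robot, y to its left, z up, the work surface at z = 0. Lengths are in m, angles in rad, forces in N, time in s.
With the tool pointing down it reaches from about 0.275 to 0.825 m from the base axis. Payload 5.2 kg.
Tool frame: the origin (TCP) lies on the front face of the gripper's body, between the roots of the fingers; the fingertips stand 84 mm ahead of it and the grasp point (between the pads) lies 65 mm ahead of it; z points along the fingers, y is the direction in which the jaws open and shut (so a half turn about z gives the same grasp; the last joint's range is limited). The gripper opens to 93 mm and grips with 3 to 60 N. Pads are 15 mm wide; open, the fingers measure 128 mm over their backs; the gripper's body (75 mm by 188 mm) begins 65 mm behind the grasp point.
Start: joints at [-1.426, 0.259, 1.535, -0, 1.348, -0.203], TCP at [0.187, -0.517, 0.303] pointing down, gripper open.
Joint ranges: [-3.14, 3.14], [-0.91, 2.08], [0.19, 2.58], [-1.22, 4.36], [0.22, 2.71], [-3.12, 3.12]. Speed limits (rad/s): [2.57, 2.57, 3.14, 3.14, 3.14, 3.14].

INTERFACE

Orientations are given as a rotation vector (axis times angle).
In Python, from station import * gives the robot as it stands. The module is installed in compiled form; this text tells all that it offers.
- The arm moves only by the tool carry_out, never from a script. Its argument "moves" is a list of rows, each a list of 3 entries, a list of its own where there are three numbers: the finger opening in mm, from 0 to 93, then the shift along the tool's x, y, z in mm, then the turn, a rotation vector about the tool's x, y, z in degrees. A call has 1 to 10 rows; each row is the pose to reach, as a shift and turn from the pose commanded when the call began, along the tool's axes at that moment; what a row does not reach only later rows make up. A row lasts 1/10 s, in which the tool goes at most 50 mm and 8.59 degrees, less where a joint would pass 70% of its speed; a pose out of reach is approached as far as the arm can. A call with a gripper value outside its range is refused whole. The fingers move at their own pace and stop on an object; the grip force is fixed at half the most. Time passes only in rows, so rows that repeat a pose let the fingers close. It gives the time, the measured TCP pose, the force and the opening at its end, in the units of the state.
- get_state(): the state, without advancing time (a new reading comes with each control period).
- get_image(name): name is "scene" or "top"; returns the picture (420x560x3 uint8, blue, green, red); there is no depth.
- calibration(name): a dict with "fx", "fy", "cx", "cy" (pixels), "k1" (the pictures are not rectified: a ray, as slopes to the right and down, at radius r is drawn at 1 + k1 r^2 times it, then the intrinsics apply), "rvec" (rotation vector, rad) and "tvec" (3), from world to camera coordinates, as OpenCV has them. Camera axes: x right, y down, z forward; pixel columns grow to the right and rows downward; lengths in m; the calibration is good to about 2 mm. A picture is of the moment at which its call begins. calibration takes no time and is no camera call.
- close_job(): hands the job in, once; it reports no verdict.
The state is a dict: "clock": time; "joint_pos": joint angles; "joint_vel": joint speeds; "joint_efforts": joint torques, N m; "tcp_pos": TCP position; "tcp_rot": TCP orientation; "ft_force": force on the tool from outside, world axes, zero at the start; "wrist_torque": the same for the moment, N m; "grip_width": opening from 0.0 (shut) to 1.0 (fully open).
Only numpy, scipy, OpenCV 4.12 (cv2) and the standard library are available. Lean on these libraries where they do the work, as an engineer would, in place of code of your own. Each camera call takes 0.05 s, during which the arm holds its last target.

## Working session

There is one attempt and no reset: what is moved stays moved. The work goes in short steps, Python scripts to look and compute and a tool call to move; the robot and the scene stay as the last step left them, time stands still between calls to the robot, and variables do not carry over. Pictures are saved under pics/ and viewed, and the job is handed in when it is done.

Besides the shell and the picture viewer there is one more tool, called after "Emit:" in YAML: its name, and indented under it one key for each argument. carry_out: Moves the arm, as the interface text tells. Its arguments: {"type":"object","properties":{"moves":{"type":"array","items":{"type":"array"}}},"required":["moves"]}

```bash
mkdir -p pics; python3 - <<'E'
from station import *
import cv2
for n in("scene","top"):
    cv2.imwrite(f"pics/{n}0.png",get_image(n)); print(calibration(n))
print(get_state())
E
```

```text
{'fx': 475.4366185876969, 'fy': 475.4366185876969, 'cx': 281.00093541182247, 'cy': 206.32049977883014, 'k1': 0.05811204395038951, 'rvec': array([ 0.752355  ,  2.67277633, -0.97188614]), 'tvec': array([ 0.51635477, -0.14840532,  1.26778004])}
{'fx': 399.0252257296851, 'fy': 399.0252257296851, 'cx': 274.0526109126195, 'cy': 209.51033039953018, 'k1': 0.02904169072699412, 'rvec': array([ 2.06879369, -2.13945659,  0.24686423]), 'tvec': array([0.00895446, 0.61474067, 0.83203092])}
{'clock': 0.1, 'joint_pos': array([-1.42578559e+00,  2.59283915e-01,  1.53595421e+00, -3.55999452e-06,
        1.34801121e+00, -2.02791911e-01]), 'joint_vel': array([-0.0015107 , -0.00164571, -0.00452994, -0.00036153, -0.00072936,
       -0.00257   ]), 'joint_efforts': array([ 1.58487339e-03, -4.38213336e+01, -2.84642833e+01,  7.19546084e-02,
        3.62529885e-02, -5.98565907e-05]), 'tcp_pos': array([ 0.18743151, -0.51670382,  0.30200111]), 'tcp_rot': array([-3.09257742e+00, -5.43292310e-01, -6.96846151e-05]), 'ft_force': array([ 0.57805841, -0.01896045, -0.26481444]), 'wrist_torque': array([ 0.0105848 , -0.03095572, -0.02942738]), 'grip_width': 0.9974823795508033}
```

View pics/scene0.png

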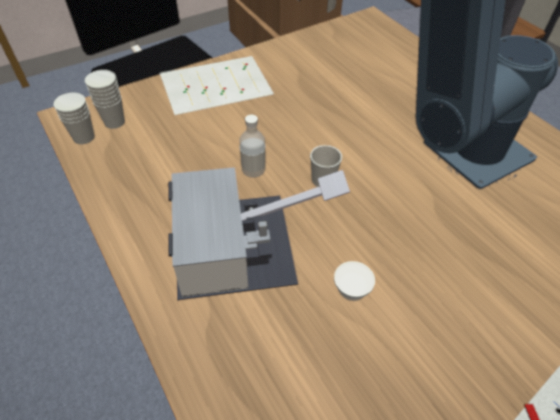

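View pics/top0.png

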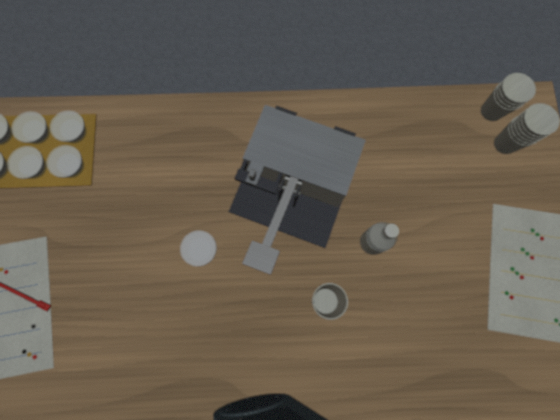

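The top view shows the box around (300,150), the plate at (262,257), the catch post near (254,173), the pot at (198,248), the cup at (330,301) and the bottle at (380,237). I'll zoom in for corner pixels.

```bash
python3 - <<'E'
import cv2
a=cv2.imread("pics/top0.png")[95:285,220:380]; cv2.imwrite("pics/topz.png",cv2.convertScaleAbs(cv2.resize(a,None,fx=3.1,fy=3.1,interpolation=cv2.INTER_CUBIC),alpha=1.6))
a=cv2.imread("pics/scene0.png")[155:305,160:360]; cv2.imwrite("pics/scz.png",cv2.resize(a,None,fx=3.9,fy=3.9,interpolation=cv2.INTER_CUBIC))
E
```

```text
(no output)
```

View pics/topz.png

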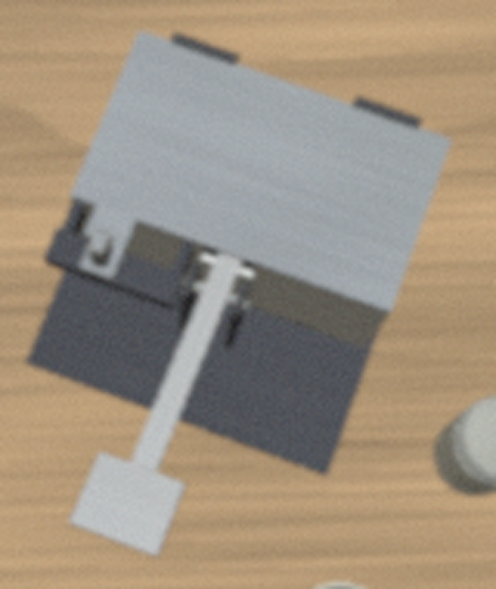

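View pics/scz.png

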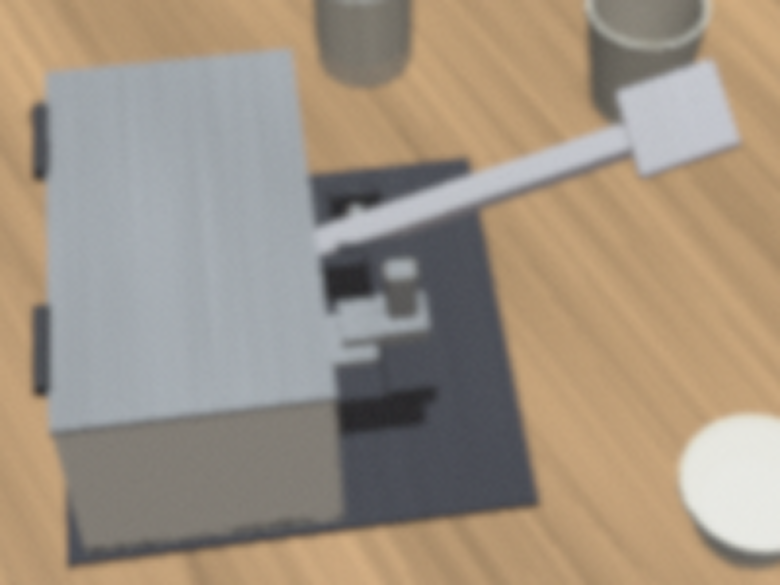

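```bash
cat > h.py <<'E'
from station import *
import numpy as np, cv2
from scipy.optimize import least_squares
from scipy.spatial.transform import Rotation as R
def ray(n,uv):
    c=calibration(n); K=np.array([[c['fx'],0,c['cx']],[0,c['fy'],c['cy']],[0,0,1]])
    p=np.array([(uv[0]-c['cx'])/c['fx'],(uv[1]-c['cy'])/c['fy']]); q=p.copy()
    for _ in range(20): q=p/(1+c['k1']*(q@q))
    M=R.from_rotvec(c['rvec']).as_matrix(); return -M.T@c['tvec'], M.T@np.array([q[0],q[1],1])
def onz(n,uv,z):
    o,d=ray(n,uv); return o+d*(z-o[2])/d[2]
def two(uv1,uv2):
    (o,d),(p,e)=ray("top",uv1),ray("scene",uv2)
    s=np.linalg.lstsq(np.c_[d,-e],p-o,rcond=None)[0]; a,b=o+s[0]*d,p+s[1]*e
    return (a+b)/2,np.linalg.norm(a-b)
T=lambda x,y:(220+x/3.1-.34,95+y/3.1-.34)
S=lambda x,y:(160+x/3.9-.37,155+y/3.9-.37)
E
python3 - <<'E'
from h import *
np.set_printoptions(precision=4,suppress=True)
ft=[T(140,35),T(452,140),T(388,310),T(75,197)]
fs=[S(55,432),S(47,72),S(293,50),S(335,398)]
for a,b in zip(ft,fs): print(onz("top",a,.119),onz("scene",b,.119),two(a,b))
loc=np.array([[135,120],[135,-120],[0,-120],[0,120]])/1e3
pts=[(onz("top",a,.119)[:2]+onz("scene",b,.119)[:2])/2 for a,b in zip(ft,fs)]
def f(p,P=np.array(pts)):
    c,s=np.cos(p[2]),np.sin(p[2]); return (loc@np.array([[c,s],[-s,c]])+p[:2]-P).ravel()
r=least_squares(f,[.6,0,0]); print(r.x,f(r.x))
pt=[T(100,453),T(184,484),T(157,555),T(70,522)]; ps=[S(643,176),S(617,92),S(712,60),S(740,140)]
for a,b in zip(pt,ps): print(two(a,b))
pl=np.mean([two(a,b)[0] for a,b in zip(pt,ps)],0); print("plate",pl)
c,s=np.cos(r.x[2]),np.sin(r.x[2]);B=np.array([[c,-s],[s,c]])
print("plate in box",B.T@(pl[:2]-r.x[:2]))
p=onz("scene",S(400,268),.164);print("post",p,B.T@(p[:2]-r.x[:2]))
p=onz("top",T(103,240),.164);print("post top",p,B.T@(p[:2]-r.x[:2]))
print("cup",onz("top",(330,300),.082),"pot",onz("top",(198,248),.04))
E
```

```text
[0.8448 0.0016 0.119 ] [0.8435 0.0024 0.119 ] (array([0.844 , 0.002 , 0.1193]), np.float64(0.001394926152012076))
[ 0.7554 -0.2194  0.119 ] [ 0.752  -0.2195  0.119 ] (array([ 0.7533, -0.2179,  0.1217]), np.float64(0.0021734348339182852))
[ 0.6311 -0.1645  0.119 ] [ 0.6269 -0.1647  0.119 ] (array([ 0.6291, -0.1628,  0.1225]), np.float64(0.002788877854021273))
[0.7213 0.0513 0.119 ] [0.721  0.0544 0.119 ] (array([0.7212, 0.0521, 0.1169]), np.float64(0.0022748239172326505))
[ 0.6747 -0.0562 -0.3964] [ 0.0015  0.0003 -0.0008  0.0004 -0.0006 -0.0023 -0.0001  0.0016]
(array([0.5317, 0.0367, 0.153 ]), np.float64(0.002373999837405613))
(array([ 0.51  , -0.0174,  0.1544]), np.float64(0.0012355564694730922))
(array([0.4642, 0.0015, 0.1709]), np.float64(0.0016199192365694839))
(array([0.4864, 0.0552, 0.1718]), np.float64(0.0015524549489508762))
plate [0.4981 0.019  0.1625]
plate in box [-0.192   0.0012]
post [0.6711 0.0326 0.164 ] [-0.0376  0.0806]
post top [0.6737 0.0303 0.164 ] [-0.0344  0.0794]
cup [ 0.4116 -0.1232  0.082 ] pot [0.5373 0.1645 0.04  ]
```

```bash
cat >> h.py <<'E'
BX=np.array([.6747,-.0562]);YAW=-.3964
Bm=np.array([[np.cos(YAW),-np.sin(YAW)],[np.sin(YAW),np.cos(YAW)]])
def plan(x,y,ztip):
    "box-frame fingertip target (mm) -> shift/turn in tool axes; tool down, jaws along box x"
    s=get_state(); w=np.r_[BX+Bm@np.array([x,y])/1e3,ztip/1e3+.084]
    Rt=R.from_rotvec(s['tcp_rot']); bx=np.r_[Bm[:,0],0]; by=np.r_[Bm[:,1],0]
    G=R.from_matrix(np.c_[by,bx,[0,0,-1]])
    tip=s['tcp_pos']+Rt.apply([0,0,.084]); b=Bm.T@(tip[:2]-BX)*1e3
    print("tip box",b.round(1),round(tip[2]*1e3,1),"F",s['ft_force'].round(1),"t",s['clock'])
    print("shift",(Rt.inv().apply(w-s['tcp_pos'])*1e3).round(1),"turn",np.degrees((Rt.inv()*G).as_rotvec()).round(2))
E
python3 -c "
from h import *
plan(-38,115,210)"
```

```text
tip box [-271.8 -612.8] 218.0 F [ 0.6 -0.  -0.3] t 0.1
shift [ 665.  -377.2    8.8] turn [ -0.08  -0.06 -47.36]
```

Emit:
carry_out:
  moves:
    - [0,[665,-377,9],[0,0,-47.4]]
    - [0,[665,-377,9],[0,0,-47.4]]
    - [0,[665,-377,9],[0,0,-47.4]]
    - [0,[665,-377,9],[0,0,-47.4]]
    - [0,[665,-377,9],[0,0,-47.4]]
    - [0,[665,-377,9],[0,0,-47.4]]
    - [0,[665,-377,9],[0,0,-47.4]]
    - [0,[665,-377,9],[0,0,-47.4]]
    - [0,[665,-377,9],[0,0,-47.4]]
    - [0,[665,-377,9],[0,0,-47.4]]

```text
clock: 1.1
tcp_pos: [0.5132, -0.1351, 0.2966]
tcp_rot: [-2.614, -1.741, 0.0]
ft_force: [-0.2, -0.4, -0.3]
grip_width: 0.19
```

```bash
python3 -c "
from h import *
plan(-38,115,210)"
```

```text
tip box [-118.6 -135.1] 212.6 F [-0.2 -0.4 -0.3] t 1.1
shift [250.   80.7   2.6] turn [-0.02  0.    0.04]
```

Emit:
carry_out:
  moves:
    - [0,[250,81,2],[0,0,0]]
    - [0,[250,81,2],[0,0,0]]
    - [0,[250,81,2],[0,0,0]]
    - [0,[250,81,2],[0,0,0]]
    - [0,[250,81,2],[0,0,0]]
    - [0,[250,81,2],[0,0,0]]
    - [0,[250,81,2],[0,0,0]]
    - [0,[250,81,2],[0,0,0]]

```text
clock: 1.9
tcp_pos: [0.6827, 0.0617, 0.2942]
tcp_rot: [-2.614, -1.741, 0.003]
ft_force: [0.3, -0.1, 0.1]
grip_width: 0.005
```

```bash
python3 -c "
from h import *
plan(-38,112,139)
cv2.imwrite('pics/s1.png',get_image('scene'));cv2.imwrite('pics/t1.png',get_image('top'))"
```

```text
tip box [-38.2 111.7] 210.2 F [ 0.3 -0.1  0.1] t 1.9
shift [ 0.2  0.2 71.2] turn [-0.08  0.08  0.04]
```

View pics/s1.png

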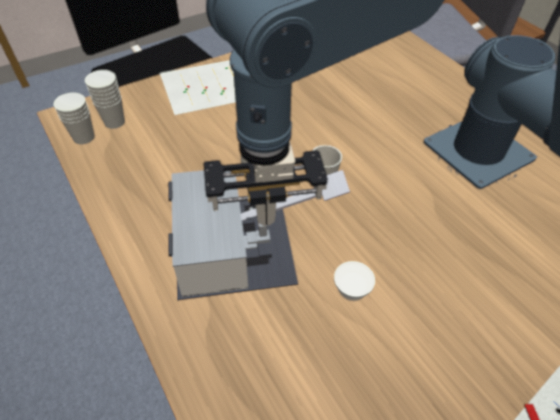

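The fingers, tips at about (266,222), hang above and left of the post, and nothing has been touched. I'll descend next.

Emit:
carry_out:
  moves:
    - [0,[0,0,35],[0,0,0]]
    - [0,[0,0,71],[0,0,0]]
    - [0,[0,0,71],[0,0,0]]
    - [0,[0,0,71],[0,0,0]]

```text
clock: 2.4
tcp_pos: [0.683, 0.0612, 0.2244]
tcp_rot: [-2.616, -1.739, 0.001]
ft_force: [0.1, 0.8, 0.6]
grip_width: 0.005
```

```bash
python3 -c "
from h import *
plan(-38,59,139)
im=get_image('scene');cv2.imwrite('pics/s2.png',cv2.resize(im[130:310,160:380],None,fx=3,fy=3,interpolation=2))"
```

```text
tip box [-37.8 111.4] 140.4 F [0.1 0.8 0.6] t 2.4
shift [-52.4  -0.3   1.5] turn [-0.05  0.03 -0.05]
```

View pics/s2.png

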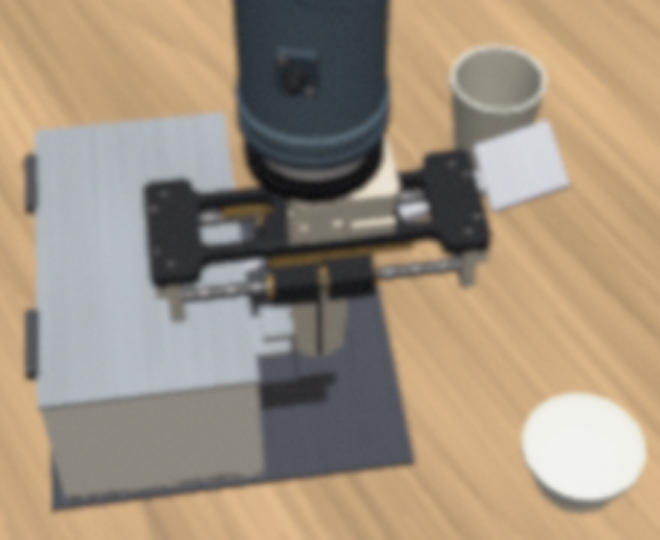

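The tips stand beside the post's outer face, around crop (320,350), clear of the flap. I'll push along the box's -y, which is tool -x.

Emit:
carry_out:
  moves:
    - [0,[-8,0,0],[0,0,0]]
    - [0,[-14,0,0],[0,0,0]]
    - [0,[-19,0,0],[0,0,0]]
    - [0,[-24,0,0],[0,0,0]]
    - [0,[-29,0,0],[0,0,0]]
    - [0,[-34,0,0],[0,0,0]]
    - [0,[-38,0,0],[0,0,0]]
    - [0,[-42,0,0],[0,0,0]]
    - [0,[-46,0,0],[0,0,0]]
    - [0,[-46,0,0],[0,0,0]]

```text
clock: 3.45
tcp_pos: [0.6653, 0.0193, 0.2237]
tcp_rot: [-2.615, -1.741, 0.002]
ft_force: [-0.4, -0.4, 0.3]
grip_width: 0.007
```

```bash
python3 -c "
from h import *
plan(-38,59,139)
im=get_image('scene');cv2.imwrite('pics/s3.png',cv2.resize(im[130:310,160:380],None,fx=3,fy=3,interpolation=2))"
```

```text
tip box [-37.9  66. ] 139.7 F [-0.4 -0.4  0.3] t 3.45
shift [-7.1 -0.2  0.7] turn [-0.04  0.04  0.01]
```

View pics/s3.png

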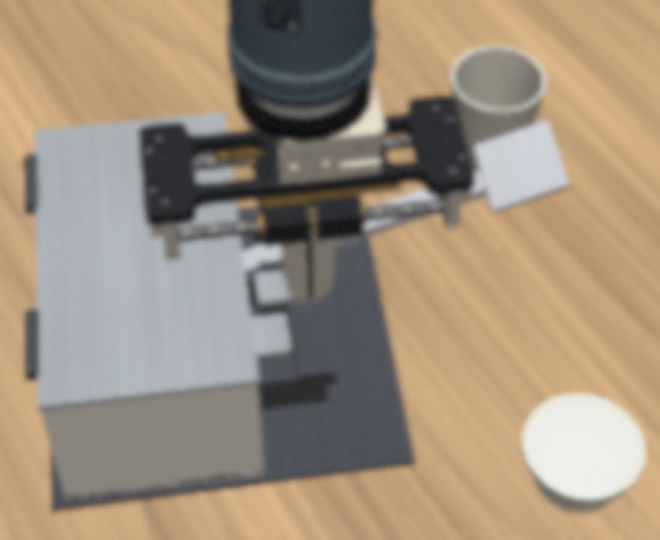

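The catch has moved: the tab at crop (272,335) is uncovered. I'll push 3 mm further for margin, then back off, rise and check.

Emit:
carry_out:
  moves:
    - [0,[-3,0,0],[0,0,0]]
    - [0,[-3,0,0],[0,0,0]]
    - [0,[10,0,0],[0,0,0]]
    - [0,[20,0,0],[0,0,0]]
    - [0,[20,0,-40],[0,0,0]]
    - [0,[20,0,-80],[0,0,0]]
    - [0,[20,-50,-80],[0,0,0]]
    - [0,[10,-100,-80],[0,0,0]]
    - [0,[-20,-150,-80],[0,0,0]]
    - [0,[-64,-160,-80],[0,0,0]]

```text
clock: 4.5
tcp_pos: [0.492, 0.0273, 0.304]
tcp_rot: [-2.609, -1.748, -0.001]
ft_force: [1.4, -1.1, -0.3]
grip_width: 0.003
```

```bash
python3 -c "
from h import *
im=get_image('scene');cv2.imwrite('pics/s4.png',cv2.resize(im[130:310,160:380],None,fx=3,fy=3,interpolation=2))
im=get_image('top');cv2.imwrite('pics/t4.png',cv2.resize(im[95:285,220:380],None,fx=3,fy=3,interpolation=2))
plan(-198,0,195)"
```

```text
tip box [-200.2    2.1] 220.1 F [0.7 0.  0.4] t 4.6
shift [-2.2  2.1 25.1] turn [-0.08  0.12  0.01]
```

View pics/s4.png

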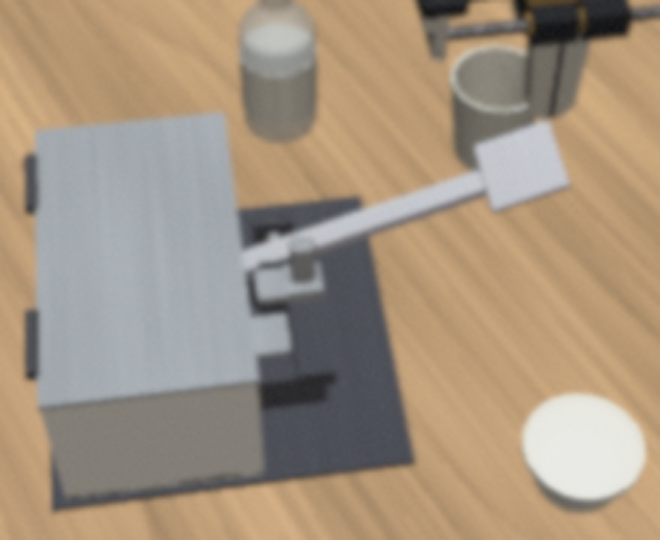

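View pics/t4.png

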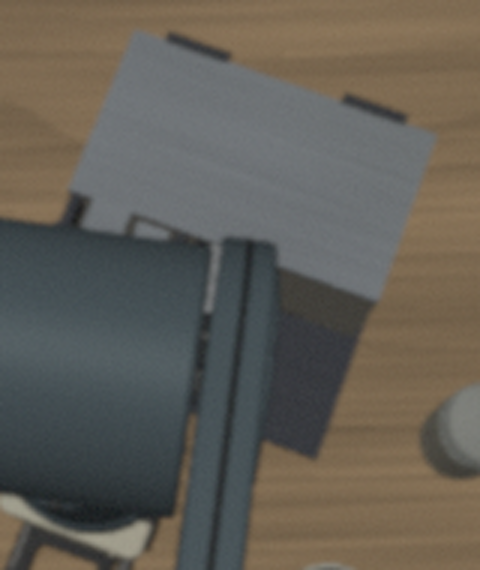

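```bash
python3 -c "
from h import *
p=onz('scene',(160+303/3-.33,130+243/3-.33),.164);print(Bm.T@(p[:2]-BX)*1e3)"
```

```text
[-38.72368311  49.51588022]
```

The catch measures y ≈ 49.5, a slide of about 35 mm, and the tab is clear of it. The fingertips are above the plate, so I'll press down.

Emit:
carry_out:
  moves:
    - [0,[-2,1,20],[0,0,0]]
    - [0,[-2,1,35],[0,0,0]]
    - [0,[-2,1,45],[0,0,0]]
    - [0,[-2,1,53],[0,0,0]]
    - [0,[-2,1,61],[0,0,0]]
    - [0,[-2,1,69],[0,0,0]]
    - [0,[-2,1,77],[0,0,0]]
    - [0,[-2,1,85],[0,0,0]]
    - [0,[-2,1,93],[0,0,0]]
    - [0,[-2,1,100],[0,0,0]]

```text
clock: 5.6
tcp_pos: [0.4948, 0.0227, 0.2044]
tcp_rot: [-2.614, -1.741, -0.001]
ft_force: [-3.4, 2.5, 6.3]
grip_width: 0.007
```

```bash
python3 -c "
from h import *
plan(-198,0,50)
im=get_image('scene');cv2.imwrite('pics/s5.png',cv2.resize(im[100:310,160:380],None,fx=2.8,fy=2.8,interpolation=2))"
```

```text
tip box [-196.5    3.4] 120.4 F [-3.4  2.5  6.3] t 5.6
shift [-3.4 -1.5 70.4] turn [-0.04 -0.05  0.06]
```

View pics/s5.png

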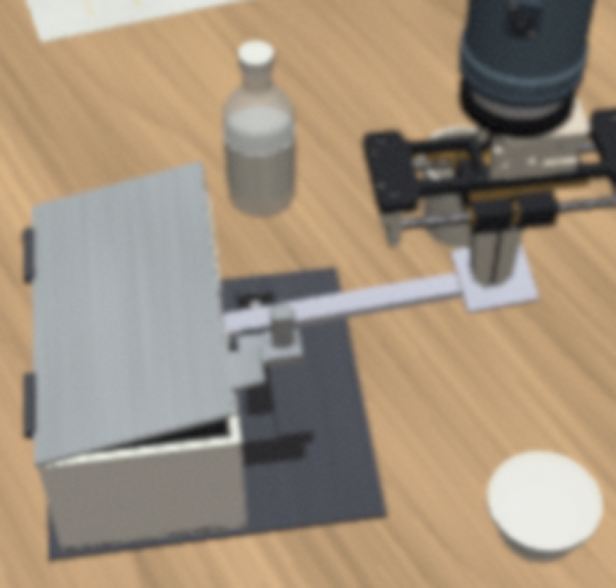

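The lever goes down and the flap is rising, with fingertips mid-plate at crop (493,275). Continuing.

Emit:
carry_out:
  moves:
    - [0,[-2,-1,8],[0,0,0]]
    - [0,[-2,-1,16],[0,0,0]]
    - [0,[-2,-1,24],[0,0,0]]
    - [0,[-2,-1,32],[0,0,0]]
    - [0,[-2,-1,40],[0,0,0]]
    - [0,[-2,-1,48],[0,0,0]]
    - [0,[-2,-1,56],[0,0,0]]
    - [0,[-2,-1,63],[0,0,0]]
    - [0,[-2,-1,68],[0,0,0]]
    - [0,[-2,-1,68],[0,0,0]]

```text
clock: 6.65
tcp_pos: [0.4957, 0.0196, 0.1365]
tcp_rot: [2.611, 1.739, 0.006]
ft_force: [2.2, 0.3, 6.0]
grip_width: 0.006
```

```bash
python3 -c "
from h import *
plan(-198,0,46)"
```

```text
tip box [-193.9    0.8] 52.5 F [2.2 0.3 6. ] t 6.65
shift [-0.8 -3.6  6.5] turn [ 0.32 -0.03  0.04]
```

Emit:
carry_out:
  moves:
    - [0,[0,0,2],[0,0,0]]
    - [0,[0,0,4],[0,0,0]]
    - [0,[0,0,4],[0,0,0]]

```text
clock: 6.95
tcp_pos: [0.4962, 0.0193, 0.1332]
tcp_rot: [2.61, 1.739, 0.007]
ft_force: [3.3, -0.2, 7.8]
grip_width: 0.005
```

Emit:
carry_out:
  moves:
    - [0,[0,0,2],[0,0,0]]
    - [0,[0,0,2],[0,0,0]]

```text
clock: 7.15
tcp_pos: [0.4963, 0.0193, 0.1313]
tcp_rot: [2.61, 1.738, 0.008]
ft_force: [2.6, -0.7, 7.4]
grip_width: 0.003
```

```bash
python3 -c "
from h import *
plan(-198,0,46)
im=get_image('scene');cv2.imwrite('pics/s6.png',cv2.resize(im[100:310,160:380],None,fx=2.8,fy=2.8,interpolation=2))"
```

```text
tip box [-193.1    0.8] 47.3 F [ 2.6 -0.7  7.4] t 7.15
shift [-0.8 -4.3  1.3] turn [ 0.44 -0.04  0.05]
```

View pics/s6.png

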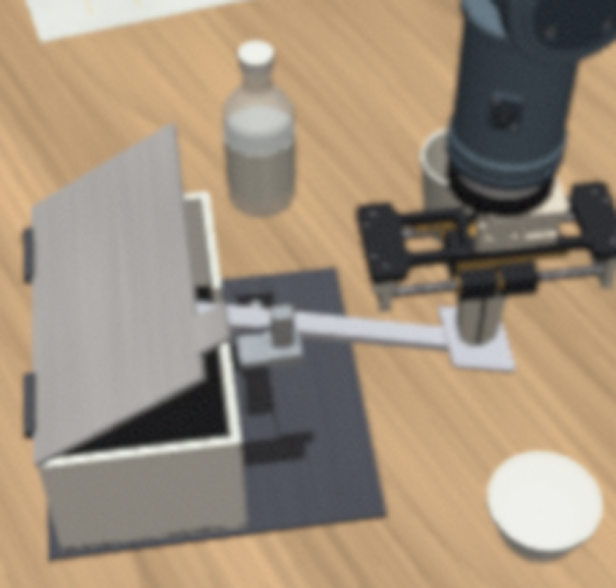

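Emit:
carry_out:
  moves:
    - [0,[0,0,1],[0,0,0]]
    - [0,[0,0,2],[0,0,0]]
    - [0,[0,0,2],[0,0,0]]

```text
clock: 7.5
tcp_pos: [0.4966, 0.0191, 0.1296]
tcp_rot: [2.609, 1.738, 0.008]
ft_force: [3.4, -1.5, 10.2]
grip_width: 0.005
```

Emit:
carry_out:
  moves:
    - [0,[0,0,1],[0,0,0]]
    - [0,[0,0,1],[0,0,0]]

```text
clock: 7.7
tcp_pos: [0.4968, 0.0191, 0.1287]
tcp_rot: [2.609, 1.738, 0.009]
ft_force: [3.5, -1.3, 9.8]
grip_width: 0.005
```

Emit:
carry_out:
  moves:
    - [0,[0,0,1],[0,0,0]]
    - [0,[0,0,1],[0,0,0]]

```text
clock: 7.9
tcp_pos: [0.4967, 0.0191, 0.1277]
tcp_rot: [2.609, 1.738, 0.009]
ft_force: [3.0, -0.9, 10.1]
grip_width: 0.005
```

Emit:
carry_out:
  moves:
    - [0,[0,0,1],[0,0,0]]
    - [0,[0,0,1],[0,0,0]]

```text
clock: 8.1
tcp_pos: [0.4967, 0.0191, 0.1267]
tcp_rot: [2.609, 1.738, 0.009]
ft_force: [2.8, -1.4, 9.5]
grip_width: 0.003
```

Emit:
carry_out:
  moves:
    - [0,[0,0,1],[0,0,0]]
    - [0,[0,0,1],[0,0,0]]

```text
clock: 8.3
tcp_pos: [0.4968, 0.0191, 0.126]
tcp_rot: [2.609, 1.738, 0.009]
ft_force: [2.4, -1.1, 11.8]
grip_width: 0.002
```

Emit:
carry_out:
  moves:
    - [0,[0,0,1],[0,0,0]]
    - [0,[0,0,1],[0,0,0]]

```text
clock: 8.5
tcp_pos: [0.4969, 0.0191, 0.1257]
tcp_rot: [2.608, 1.738, 0.009]
ft_force: [-0.6, -1.6, 19.1]
grip_width: 0.005
```

```bash
python3 -c "
from h import *
plan(-198,0,46)
im=get_image('scene');cv2.imwrite('pics/s7.png',cv2.resize(im[100:310,160:380],None,fx=2.8,fy=2.8,interpolation=2))"
```

```text
tip box [-192.3    0.8] 41.7 F [-0.6 -1.6 19.1] t 8.5
shift [-0.8 -4.9 -4.3] turn [ 0.54 -0.04  0.06]
```

View pics/s7.png

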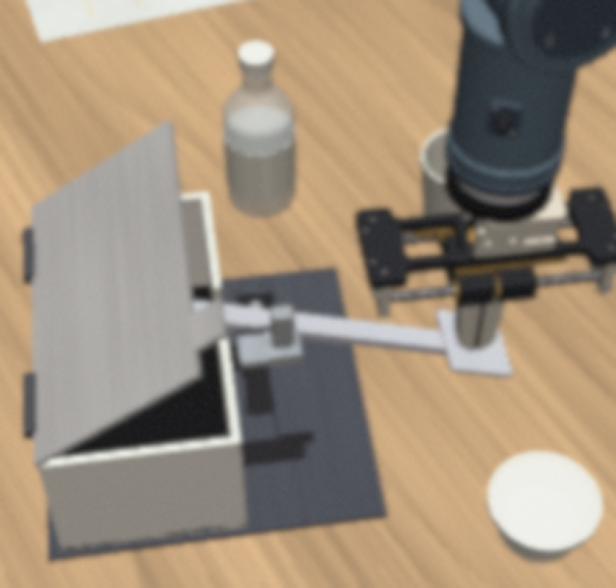

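The force rose from 10 to 19 N with no further travel, so the lever is at its stop. I'll hold, check steadiness and the three objects, then hand in.

Emit:
carry_out:
  moves:
    - [0,[0,0,0],[0,0,0]]
    - [0,[0,0,0],[0,0,0]]
    - [0,[0,0,0],[0,0,0]]
    - [0,[0,0,0],[0,0,0]]

```text
clock: 8.95
tcp_pos: [0.4969, 0.0191, 0.1258]
tcp_rot: [2.608, 1.738, 0.009]
ft_force: [0.6, -1.7, 19.7]
grip_width: 0.006
```

```bash
python3 -c "
from h import *
a=get_image('scene');b=cv2.imread('pics/scene0.png')
for n,(x0,x1,y0,y1) in dict(bottle=(237,268,112,178),pot=(330,380,260,302),cup=(308,330,145,170)).items():
    print(n,cv2.absdiff(a,b)[y0:y1,x0:x1].mean().round(1))
plan(-198,0,46); cv2.imwrite('pics/f.png',a)"
```

```text
bottle 9.4
pot 9.4
cup 41.0
tip box [-192.3    0.8] 41.7 F [ 0.4 -1.1 19. ] t 9.0
shift [-0.8 -4.8 -4.3] turn [ 0.55 -0.05  0.06]
```

View pics/f.png

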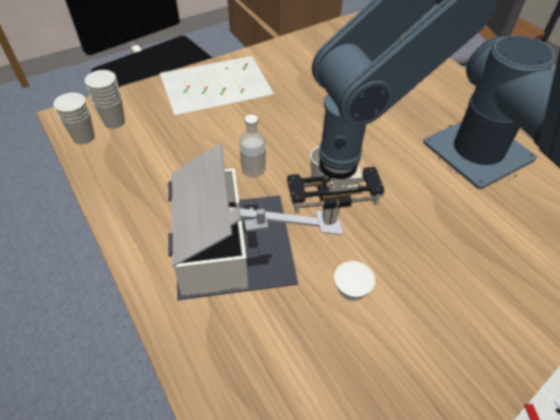

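The flap stands open and the plate is held down at (329,222). The bottle and pot are unchanged; the cup is partly hidden behind the gripper, with its visible left edge at about (311,155) as before.

```bash
python3 -c "
from station import *
print(close_job())"
```

```text
the job is handed in; nothing more can be done
None
```

I pushed the catch clear of the tab, pressed the lever down to its stop, and handed the job in at about 9 s with the flap raised and the lever still held down.

- **Catch:** it slid to about 35 mm, measured in the image before pressing the lever (27 mm needed).
- **Lever:** at the end the push rose from about 10 N to 19 N with almost no further travel. It then stayed steady at 19–20 N over a 0.4 s hold. The fingertips read 42 mm above the table.
- **Flap:** the last picture shows it raised, and the gripper was never near it. I judged this by eye and did not measure the angle.
- **Cup, pot and bottle:** the bottle and pot look unmoved.
    - **Cup:** the picture comparison gave a large difference at the cup (41, against 9.4 for the other two), because the arm now covers most of it. Its visible left edge is where it was, and the wrist force showed no sign of unexpected contact.

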